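# Load the UV station and close its guard

## Task

Lift the amber guard of the UV station wide open, stand the red-capped vial upright in the round well under it, and lower the guard fully closed again. Leave the white-capped and the black-capped vial that stand near it on the open worktop where they are.

Things in the scene. Friction and masses are not known exactly. Their poses are not given: they have to be found in the camera images.
- red_vial: Capped glass sample vial with a red screw cap, standing upright; 22 mm in diameter, 54 mm tall with the cap; 28 g. Origin at the centre of its underside, z up. Grip it by the glass body, below 44 mm height (the cap's top 10 mm is no grip). This is the one to load.
- white_vial: Capped glass sample vial with a white screw cap, standing upright; 22 mm in diameter, 54 mm tall with the cap; 28 g. Origin at the centre of its underside, z up. Grip it by the glass body, below 44 mm height (the cap's top 10 mm is no grip). Bystander.
- black_vial: Capped glass sample vial with a black screw cap, standing upright; 22 mm in diameter, 54 mm tall with the cap; 28 g. Origin at the centre of its underside, z up. Grip it by the glass body, below 44 mm height (the cap's top 10 mm is no grip). Bystander.
- station: UV station, fixed: aluminium base 165 x 130 mm (x from -65 to +100), top at z = 30 mm. Origin on the worktop below the centre of the well; z up, x from the front (handle) to the rear (hinge). Round well 42 mm wide, 8 mm deep, floor at z = 22 mm. Guard: amber hood, yellow edges, 132 deep (x), 110 wide (y), top at z = 90 mm closed; hinge line along y at x = +85, z = 32 mm.
- guard_handle (a point): Centre of the guard's handle: a round steel bar 10 mm thick, 88 mm long, along the station's y, on two end arms 48 mm in front of the hood's front face. Guard closed: at station x = -95, y = 0, z = 86 mm, i.e. 180 mm in front of and 54 mm above the hinge line. Pinched from above across x, it turns between the fingers, so the hand can keep pointing down.
- guard (a joint): Hinge of the guard: 0 rad closed (hood resting on the base), growing as the handle swings up and to the rear, 1.65 rad at the stop. The hinge is stiff with friction: the guard stays where it is left and takes about 2 N at the handle to move. It starts closed or up to 0.15 rad ajar.
Mind the look-alikes: they are no part of the job. What is shaped like the red_vial but blue or pink is not meant.

How it is judged (in metres and radians):
On the way, in this order (a step that is already met when the one before it is completed fails the run):
1. the guard is lifted wide open (past 1.2 rad) (value of joint guard above 1.2 rad), for 0.2 s.
2. the red-capped vial stands in the well, let go, with the guard still up (horizontal distance between red_vial and station below 0.015 m and z of red_vial in the frame of station between 0.016 and 0.027 m and angle between red_vial's own z axis and vertical below 0.17 rad and value of joint guard above 0.8 rad and contact force between the fingers and red_vial below 0.1 N), for 0.2 s.
At the end, for the whole second after the job is handed in: The red-capped vial stands at rest on the floor of the well (within 15 mm of its centre, height within about 5 mm, tilted less than 10 degrees) and the guard is closed to within 0.08 rad (horizontal distance between red_vial and station below 0.015 m and z of red_vial in the frame of station between 0.016 and 0.027 m and angle between red_vial's own z axis and vertical below 0.17 rad and value of joint guard below 0.08 rad and linear speed of red_vial below 0.02 m/s); the robot touches nothing.
It fails at once if the white-capped or the black-capped vial is moved by more than 30 mm or knocked over (distance of any of white_vial, black_vial from where it was at the start of the episode above 0.03 m or angle between any of white_vial, black_vial's own z axis and vertical above 0.5 rad).
It also fails if it takes over 64 s, if anything falls off the work surface, if the arm or the gripper's body presses on something with over 40 N, if the wrist force passes 120 N, or if a joint passes its speed limit or range.

## Robot

A 6-joint arm with a two-finger parallel gripper is mounted at the origin on a cart in front of the work surface, level with it; the furniture and walls round the work are solid. World frame = base frame: x ahead of the robot, y to its left, z up, the work surface at z = 0. Lengths are in mm, angles in rad, forces in N, time in s.
With the tool pointing down it reaches from about 275 to 1000 mm from the base axis. Payload 8.4 kg.
Tool frame: the origin (TCP) lies at the very end of the fingers, on their centre line; the grasp point (between the pads) lies 19 mm behind it; x points along the fingers, y is the direction in which the jaws open and shut, and the axes are right-handed (so a half turn about x gives the same grasp; the last joint's range is limited). The gripper opens to 85 mm and grips with 20 to 120 N. Pads are 22 mm wide; open, the fingers measure 114 mm over their backs; the gripper's body (76 mm by 85 mm) begins 54 mm behind the grasp point. The pads swing forward as they close: fully open they stand 13 mm farther back than shut.
Start: joints at [-1.226, 0.353, 1.633, -0, 1.155, -0.002], TCP at [212.43, -587.794, 231.281] pointing down, gripper open.
Joint ranges: [-2.63, 2.63], [-0.92, 2.1], [0.06, 2.66], [-1.3, 4.44], [0, 2.69], [-3.02, 3.02]. Speed limits (rad/s): [2.22, 2.22, 2.79, 3.14, 3.14, 3.14].

## Interface

Orientations are given as [roll, pitch, yaw] about the fixed x, y, z axes, in that order (R = Rz(yaw) Ry(pitch) Rx(roll)).
In Python, from rig import r, grab_frame, camera_params, sign_off gives the robot as it stands.
- The arm moves only by the tool drive_tool, never from a script. Its argument "rows" is one flat list of numbers, 7 for each row, row after row: the shift along the tool's x, y, z in mm, then the turn, a rotation vector about the tool's x, y, z in degrees, then the opening in per cent of the stroke, from 0 (shut) to 100 (fully open). In form: [x, y, z, rx, ry, rz, fingers, x, y, z, rx, ry, rz, fingers, ...]. A call has 1 to 10 rows; each row is the pose to reach, as a shift and turn from the pose measured when the call began, along the tool's axes at that moment; what a row does not reach only later rows make up. A row lasts 1/8 s, in which the tool goes at most 62.5 mm and 10.7 degrees, less where a joint would pass 70% of its speed; a pose out of reach is approached as far as the arm can. A call with a gripper value outside its range is refused whole. The fingers move at their own pace and stop on an object; "newtons" is the grip in N (left out, the last holds). Time passes only in rows, so rows that repeat a pose let the fingers close. It gives the time, the measured TCP pose, the force and the opening at its end, in the units of the state.
- r.sense(): the state, without advancing time (a new reading comes with each control period).
- grab_frame(name): name is "scene" or "top" or "wrist"; returns the picture (400x640x3 uint8, red, green, blue); there is no depth.
- camera_params(name): a dict with "vertical_fov" (degrees; the focal length in pixels is half the picture's height over the tangent of half this angle, whatever the lens; pixels are square), "cx", "cy" (the principal point, pixels), "k1" (the pictures are not rectified: a ray, as slopes to the right and down, at radius r is drawn at 1 + k1 r^2 times it, then the intrinsics apply), "pose" (4x4, takes a point from camera to world coordinates); the wrist camera has in their place "tool_from_camera" (4x4, takes a point from camera to tool coordinates, whose origin is the TCP and whose axes are the tool frame's). Camera axes: x right, y down, z forward; pixel columns grow to the right and rows downward; lengths in mm; the calibration is good to about 2 mm. A picture is of the moment at which its call begins: read the wrist's pose just before it. camera_params takes no time and is no camera call.
- sign_off(): hands the job in, once; it reports no verdict.
The state is a dict: "clock": time; "qpos": joint angles; "qvel": joint speeds; "joint_efforts": joint torques, N m; "eef_pos": TCP position; "tcp_rot": TCP orientation; "contact_force": force on the tool from outside, world axes, zero at the start; "wrist_torque": the same for the moment, N m; "opening": opening from 0.0 (shut) to 1.0 (fully open).
Only numpy, scipy, OpenCV 4.12 (cv2) and the standard library are available. Lean on these libraries where they do the work, as an engineer would, in place of code of your own. Each camera call takes 0.05 s, during which the arm holds its last target.

## Working session

There is one attempt and no reset: what is moved stays moved. The work goes in short steps, Python scripts to look and compute and a tool call to move; the robot and the scene stay as the last step left them, time stands still between calls to the robot, and variables do not carry over. Pictures are saved under pics/ and viewed, and the job is handed in when it is done.

Besides the shell and the picture viewer there is one more tool, called in YAML: its name, and indented under it one key for each argument. drive_tool: Moves the arm, as the interface text tells. Its arguments: {"type":"object","properties":{"rows":{"type":"array","items":{"type":"number"}},"newtons":{"type":"number"}},"required":["rows"]}

```bash
mkdir -p pics; ls; python3 - <<'E'
from rig import r, grab_frame, camera_params
import cv2
print(r.sense())
for n in ["scene","top","wrist"]:
    im=grab_frame(n); cv2.imwrite(f"pics/{n}0.png",im[:,:,::-1]); print(n,camera_params(n))
E
```

```text
pics
{'clock': 0.0, 'qpos': array([-1.22642372e+00,  3.53649903e-01,  1.63411786e+00, -3.58014213e-05,
        1.15519848e+00, -2.38965446e-03]), 'qvel': array([-0.00072472,  0.00137959,  0.0024199 ,  0.00054465, -0.00206992,
        0.00049066]), 'joint_efforts': array([ 3.51218223e-03, -6.05239320e+01, -3.42066193e+01,  1.99487604e-04,
        9.49419133e-03,  2.25404612e-06]), 'eef_pos': array([ 212.24727352, -587.36162804,  230.56754539]), 'tcp_rot': array([-1.54935968,  1.56942234,  1.93900972]), 'contact_force': array([ 0.58456023, -0.19221849,  0.36863357]), 'wrist_torque': array([ 0.03034369,  0.00320933, -0.05323765]), 'opening': 1.0038879604268003}
scene {'vertical_fov': 50.81332829313181, 'cx': 318.31177730481045, 'cy': 195.9052001337793, 'k1': -0.03366228794221814, 'pose': array([[ 6.90180250e-01, -4.20449110e-01,  5.88959904e-01,
        -5.89511606e+00],
       [-7.23364312e-01, -3.78496687e-01,  5.77481020e-01,
        -6.05150760e+02],
       [-1.98820082e-02, -8.24598571e-01, -5.65368820e-01,
         6.08014879e+02],
       [ 0.00000000e+00,  0.00000000e+00,  0.0000
[... 288 characters left out ...]
2, -3.65199134e-02,
        -2.16933163e+01],
       [ 3.94235998e-02, -1.14681980e-01, -9.92619677e-01,
         9.39659381e+02],
       [ 0.00000000e+00,  0.00000000e+00,  0.00000000e+00,
         1.00000000e+00]])}
wrist {'vertical_fov': 61.81987812285598, 'cx': 315.9230298028884, 'cy': 199.69172760944394, 'k1': 0.009411702884945998, 'tool_from_camera': array([[ 2.54182756e-04, -3.15087418e-01,  9.49062619e-01,
        -1.41956396e+02],
       [ 9.99999828e-01, -4.20998476e-04, -4.07595902e-04,
        -1.27247913e+00],
       [ 5.27982256e-04,  9.49062560e-01,  3.15087257e-01,
        -8.05721300e+01],
       [ 0.00000000e+00,  0.00000000e+00,  0.00000000e+00,
         1.00000000e+00]])}
```

View pics/scene0.png

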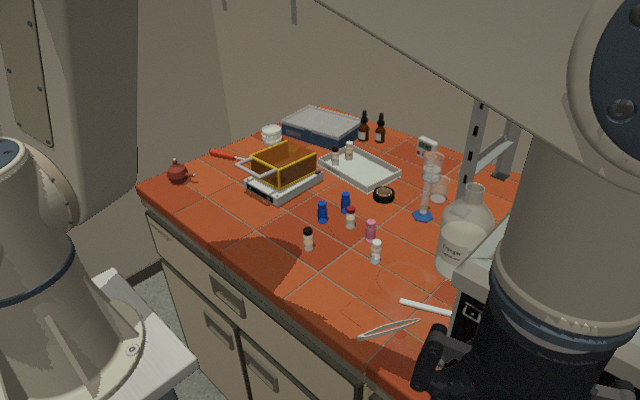

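View pics/top0.png

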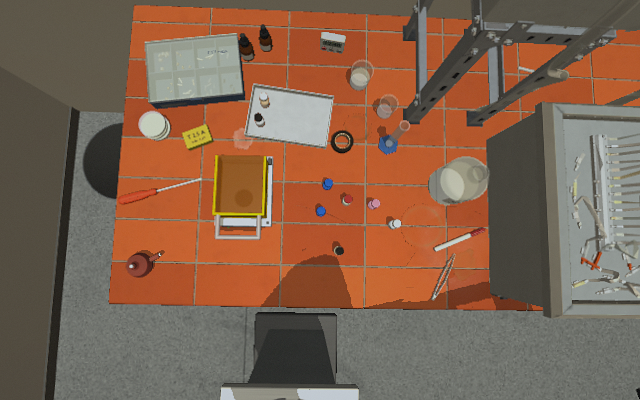

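Top view: candidates for the red vial are red (347,199), pink (374,203), blue (327,183) and (321,210), white (395,223), black (339,250), and two more in the tray (264,100) and (259,119). The station is at about (240,195) with its handle at about (237,236). Next I'll zoom in.

```bash
python3 - <<'E'
import cv2,numpy as np
t=cv2.imread('pics/top0.png'); s=cv2.imread('pics/scene0.png')
cv2.imwrite('pics/tz.png',np.vstack([cv2.resize(t[140:260,200:420],(770,420),interpolation=2)]))
cv2.imwrite('pics/sz.png',cv2.resize(s[130:270,200:400],(800,560),interpolation=2))
E
```

```text
(no output)
```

View pics/tz.png

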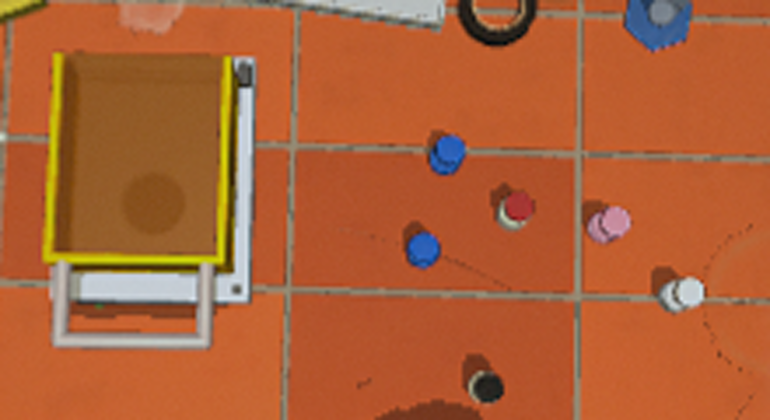

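View pics/sz.png

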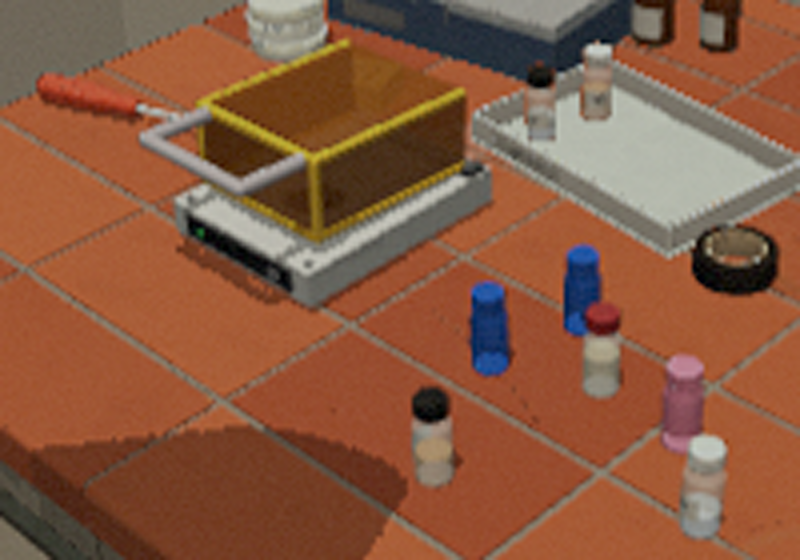

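```bash
cat > h.py <<'E'
import numpy as np, cv2
from scipy.spatial.transform import Rotation as R
from rig import r, grab_frame, camera_params
def K(p):
    f=200/np.tan(np.radians(p['vertical_fov']/2)); return np.array([[f,0,p['cx']],[0,f,p['cy']],[0,0,1]])
def pose(n):
    p=camera_params(n)
    if 'pose' in p: return p,np.array(p['pose'])
    s=r.sense(); T=np.eye(4); T[:3,:3]=R.from_euler('xyz',s['tcp_rot']).as_matrix(); T[:3,3]=s['eef_pos']
    return p,T@np.array(p['tool_from_camera'])
def ray(n,px,PT=None):
    p,T=PT or pose(n)
    u=cv2.undistortPoints(np.array([[px]],float),K(p),np.array([p['k1'],0,0,0]))[0,0]
    d=T[:3,:3]@np.array([u[0],u[1],1]); return T[:3,3],d/np.linalg.norm(d)
def onz(n,px,z,PT=None):
    o,d=ray(n,px,PT); return o+d*(z-o[2])/d[2]
def proj(n,P,PT=None):
    p,T=PT or pose(n); Q=np.linalg.inv(T)
    a,_=cv2.projectPoints(np.array(P,float).reshape(-1,1,3),cv2.Rodrigues(Q[:3,:3])[0],Q[:3,3],K(p),np.array([p['k1'],0,0,0]))
    return a[:,0]
def tri(rs):
    A=0;b=0
    for o,d in rs:
        M=np.eye(3)-np.outer(d,d); A=A+M; b=b+M@o
    return np.linalg.solve(A,b)
E
python3 - <<'E'
from h import *
np.set_printoptions(precision=1,suppress=True)
c=lambda x,y:(200+(x+.5)/3.5-.5,140+(y+.5)/3.5-.5)
d=lambda x,y:(200+x/4,130+y/4)
t=cv2.imread('pics/top0.png').astype(int); s=cv2.imread('pics/scene0.png').astype(int)
def cen(im,box,f):
    x0,y0,x1,y1=box; m=f(im[y0:y1,x0:x1]); y,x=np.nonzero(m); print(len(x)); return x.mean()+x0,y.mean()+y0
red=lambda i:(i[:,:,2]>90)&(i[:,:,1]<60)&(i[:,:,0]>30)&(i[:,:,1]<i[:,:,0]+12)
pt=cen(t,(338,190,358,208),red); print('top',pt,onz('top',pt,54))
for nm,a,b in [('white',(690,292),(706,449)),('black',(486,387),(430,403)),('red',(518,206),(602,316)),('pink',(614,222),(685,366)),('blue1',(448,152),(583,255)),('blue2',(423,245),(488,291))]:
    print(nm,onz('top',c(*a),54), tri([ray('top',c(*a)),ray('scene',d(*b))]))
for nm,a,b in [('handleR',(208,341),(240,188)),('handleL',(57,341),(145,140)),('FR',(225,262),(315,158)),('FL',(47,262),(205,104)),('RR',(228,57),(464,92)),('RL',(58,55),(346,43))]:
    print(nm, tri([ray('top',c(*a)),ray('scene',d(*b))]))
for a in [(247,300),(254,58),(77,300),(153,203)]: print(onz('top',c(*a),30))
print(onz('scene',d(300,277),30),onz('scene',d(490,172),30),onz('scene',d(177,205),30))
E
```

```text
47
top (np.float64(347.7659574468085), np.float64(198.5744680851064)) [ 585.  -121.3   54. ]
white [ 531.6 -234.8   54. ] [ 532.5 -236.3   51.1]
black [ 467.1 -102.    54. ] [ 468.2 -103.7   47. ]
red [ 585.1 -121.    54. ] [ 586.7 -122.5   48.5]
pink [ 576.3 -184.4   54. ] [ 578.  -186.5   51.2]
blue1 [619.6 -74.3  54. ] [622.  -76.4  50.8]
blue2 [557.9 -59.3  54. ] [559.2 -60.4  50.6]
handleR [492.7  72.4  95.8]
handleL [491.6 164.   93. ]
FR [541.9  63.2  97.7]
FL [541.3 170.8  94.8]
RR [672.8  67.4  86.9]
RL [670.2 175.   86.9]
[520.2  55.6  30. ]
[683.7  57.   30. ]
[517.4 167.5  30. ]
[583.2 120.5  30. ]
[516.1  53.   30. ] [680.9  50.8  30. ] [516.8 173.3  30. ]
```

```bash
cat >> h.py <<'E'
np.set_printoptions(precision=1,suppress=True)
def Rt(sign=1,yaw=0):
    y=sign*np.array([np.cos(yaw),np.sin(yaw),0]); x=np.array([0,0,-1.]); return np.column_stack([x,y,np.cross(x,y)])
def cmd(P,Rg):
    s=r.sense(); R0=R.from_euler('xyz',s['tcp_rot']).as_matrix()
    return np.r_[R0.T@(np.array(P)-s['eef_pos']), np.degrees(R.from_matrix(R0.T@Rg).as_rotvec())]
E
python3 - <<'E'
from h import *
s=r.sense(); print(R.from_euler('xyz',s['tcp_rot']).as_matrix(), s['qpos'])
for sg in (1,-1): print(cmd((491,118.5,150),Rt(sg)))
E
```

```text
[[-0.   0.3 -0.9]
 [ 0.  -0.9 -0.3]
 [-1.  -0.  -0. ]] [-1.2  0.4  1.6  0.   1.2 -0. ]
[  81.3 -569.1 -502.   -70.1   -0.     0.1]
[  81.3 -569.1 -502.   109.9    0.1    0. ]
```

drive_tool:
  rows: [0,-280,-250,-35,0,0,40,0,-280,-250,-35,0,0,40,0,-280,-250,-35,0,0,40,0,-280,-250,-35,0,0,40,0,-280,-250,-35,0,0,40,20,-569,-502,-70,0,0,40,40,-569,-502,-70,0,0,40,60,-569,-502,-70,0,0,40,60,-569,-502,-70,0,0,40,60,-569,-502,-70,0,0,40]

```text
clock: 1.4
eef_pos: [441.8, -7.0, 192.9]
tcp_rot: [2.675, 1.57, 1.103]
contact_force: [0.8, -0.0, 0.3]
opening: 0.397
```

```bash
python3 - <<'E'
from h import *
print(cmd((491,118.5,150),Rt(1)))
E
```

```text
[  43.    49.  -125.6   -0.1   -0.    -0. ]
```

drive_tool:
  rows: [0,49,-125,0,0,0,40,0,49,-125,0,0,0,40,0,49,-125,0,0,0,40,20,49,-125.5,0,0,0,40,20,49,-125.5,0,0,0,40,20,49,-125.5,0,0,0,40]

```text
clock: 2.15
eef_pos: [490.9, 117.8, 173.4]
tcp_rot: [2.8, 1.57, 1.227]
contact_force: [0.1, 0.0, 0.0]
opening: 0.402
```

```bash
python3 - <<'E'
from h import *
print(cmd((491,118.5,76),Rt(1)))
PT=pose('wrist'); im=grab_frame('wrist'); cv2.imwrite('pics/w1.png',im[:,:,::-1])
print(proj('wrist',[(491,118.5,95),(491,164,95),(491,73,95)],PT))
cv2.imwrite('pics/s1.png',cv2.resize(grab_frame('scene')[100:260,150:390,::-1],None,fx=3,fy=3))
E
```

```text
[97.4  0.1 -0.7 -0.1 -0.  -0. ]
[[317.3 210.9]
 [317.2 146.2]
 [317.4 268.2]]
```

View pics/w1.png

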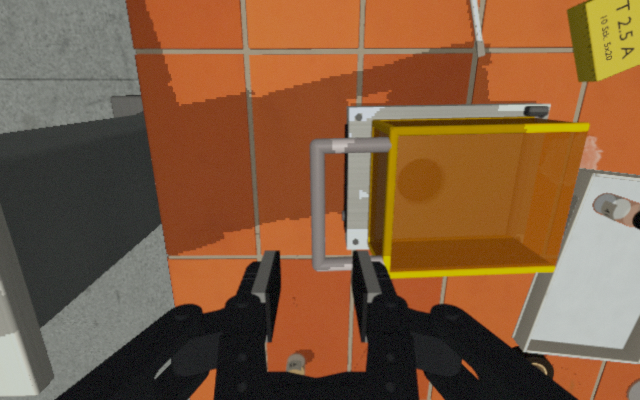

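View pics/s1.png

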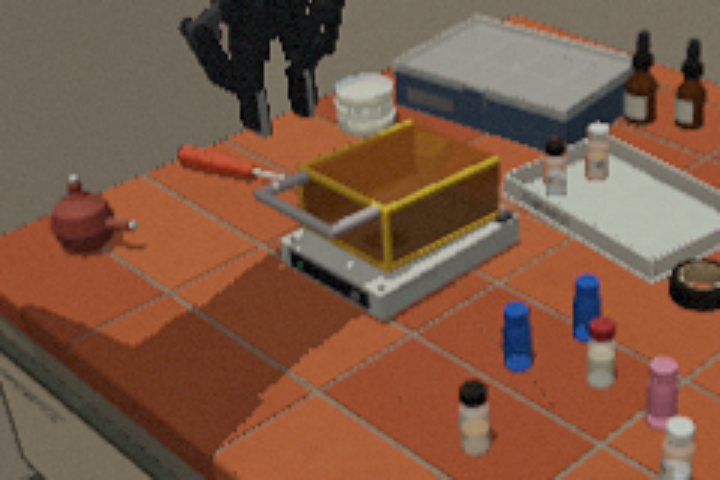

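The wrist view shows the handle bar at column 318, rows 146–266. I predicted column 317, rows 146–268, so the handle pose is confirmed. Descending now, then pinching.

drive_tool:
  rows: [40,0,0,0,0,0,40,70,0,0,0,0,0,40,90,0,0,0,0,0,40,97,0,0,0,0,0,40,97,0,0,0,0,0,0,97,0,0,0,0,0,0,97,0,0,0,0,0,0,97,0,0,0,0,0,0,97,0,0,0,0,0,0]
  newtons: 40

```text
clock: 3.38
eef_pos: [491.9, 118.1, 77.1]
tcp_rot: [2.014, 1.568, 0.441]
contact_force: [2.1, -1.7, -0.8]
opening: 0.101
```

```bash
cat > arc.py <<'E'
from h import *
import sys
# arc rows: from current grasp pt, dtheta list
hx,hz=669,32
s=r.sense(); p=s['eef_pos']; g=np.array([p[0]-hx,p[2]+19-hz]); rad=np.hypot(*g); ph=np.arctan2(g[1],-g[0])
print('grasp',p,'rad',rad,'theta',ph-0.2915,s['contact_force'],s['opening'])
R0=R.from_euler('xyz',s['tcp_rot']).as_matrix()
step=float(sys.argv[1]); n=int(sys.argv[2])
rr=float(sys.argv[3]) if len(sys.argv)>3 else rad
for i in range(1,n+1):
    a=ph+step*i; q=np.array([hx-rr*np.cos(a),p[1],hz+rr*np.sin(a)-19]); print(round(a-.2915,3),R0.T@(q-p))
E
python3 arc.py 0.06 10
```

```text
grasp [491.9 118.1  77.1] rad 188.33309588539188 theta 0.05558317510720867 [ 2.1 -1.7 -0.8] 0.10054767115311851
0.116 [-10.5   4.2  -0. ]
0.176 [-20.7   9.   -0. ]
0.236 [-30.6  14.4  -0.1]
0.296 [-40.2  20.4  -0.1]
0.356 [-49.4  27.   -0.1]
0.416 [-58.2  34.1  -0.1]
0.476 [-66.5  41.7  -0.2]
0.536 [-74.4  49.8  -0.2]
0.596 [-81.8  58.3  -0.2]
0.656 [-88.6  67.3  -0.2]
```

Opening 0.10 is about 9 mm, so the bar is held, and the radius fits 188. Starting the swing.

drive_tool:
  rows: [-10.5,4.2,0,0,0,0,0,-20.7,9,0,0,0,0,0,-30.6,14.4,0,0,0,0,0,-40.2,20.4,0,0,0,0,0,-49.4,27,0,0,0,0,0,-58.2,34,0,0,0,0,0,-66.5,41.7,0,0,0,0,0,-74.4,49.8,0,0,0,0,0,-81.8,58.3,0,0,0,0,0,-88.6,67.3,0,0,0,0,0]

```text
clock: 4.62
eef_pos: [557.1, 118.5, 167.0]
tcp_rot: [-2.395, 1.568, 2.315]
contact_force: [-12.7, 5.1, 14.3]
opening: 0.095
```

```bash
python3 arc.py 0.06 10 188
```

```text
grasp [557.1 118.5 167. ] rad 190.32960054424439 theta 0.651030252857524 [-12.7   5.1  14.3] 0.0945780626809105
0.711 [-4.5 10.7 -0. ]
0.771 [-10.3  20.4  -0.1]
0.831 [-15.5  30.4  -0.1]
0.891 [-20.1  40.7  -0.1]
0.951 [-24.1  51.2  -0.2]
1.011 [-27.4  62.   -0.2]
1.071 [-30.1  72.9  -0.2]
1.131 [-32.1  84.   -0.3]
1.191 [-33.5  95.2  -0.3]
1.251 [-34.1 106.5  -0.3]
```

```bash
python3 arc.py 0.06 10 192
```

```text
grasp [557.1 118.5 167. ] rad 190.32960054424439 theta 0.651030252857524 [-12.7   5.1  14.3] 0.0945780626809105
0.711 [-7.9  8.5 -0. ]
0.771 [-13.8  18.4  -0.1]
0.831 [-19.1  28.6  -0.1]
0.891 [-23.8  39.1  -0.1]
0.951 [-27.9  49.9  -0.2]
1.011 [-31.3  60.9  -0.2]
1.071 [-34.   72.1  -0.2]
1.131 [-36.1  83.4  -0.3]
1.191 [-37.5  94.9  -0.3]
1.251 [-38.1 106.4  -0.3]
```

drive_tool:
  rows: [-7.9,8.5,0,0,0,0,0,-13.8,18.4,0,0,0,0,0,-19.1,28.6,0,0,0,0,0,-23.8,39.1,0,0,0,0,0,-27.9,49.9,0,0,0,0,0,-31.3,60.9,0,0,0,0,0]

```text
clock: 5.38
eef_pos: [618.3, 119.1, 198.7]
tcp_rot: [-2.491, 1.566, 2.219]
contact_force: [-0.7, 8.0, -3.5]
opening: 0.098
```

```bash
python3 arc.py 0.06 9 192
```

```text
grasp [618.3 119.1 198.7] rad 192.51829584556071 theta 1.013062985134403 [-0.7  8.  -3.5] 0.09760991861284786
1.073 [-2.2 11.3 -0. ]
1.133 [-4.3 22.7 -0.1]
1.193 [-5.6 34.1 -0.1]
1.253 [-6.3 45.6 -0.1]
1.313 [-6.3 57.1 -0.2]
1.373 [-5.6 68.6 -0.2]
1.433 [-4.2 80.  -0.2]
1.493 [-2.1 91.4 -0.2]
1.553 [  0.6 102.6  -0.2]
```

drive_tool:
  rows: [-2.2,11.3,-0.5,0,0,0,0,-4.3,22.7,-1,0,0,0,0,-5.6,34.1,-1.2,0,0,0,0,-6.3,45.6,-1.5,0,0,0,0,-6.3,57.1,-1.8,0,0,0,0,-5.6,68.6,-2,0,0,0,0,-4.2,80,-2,0,0,0,0,-3,88,-2,0,0,0,0,-3,88,-2,0,0,0,0]

```text
clock: 6.5
eef_pos: [707.1, 120.7, 201.0]
tcp_rot: [-2.517, 1.567, 2.193]
contact_force: [0.3, -4.3, -0.3]
opening: 0.096
```

```bash
python3 arc.py 0.06 1 192; python3 - <<'E'
from h import *
cv2.imwrite('pics/s2.png',cv2.resize(grab_frame('scene')[50:260,150:420,::-1],None,fx=2.8,fy=2.8))
cv2.imwrite('pics/t2.png',cv2.resize(grab_frame('top')[100:260,150:390,::-1],None,fx=3,fy=3))
E
```

```text
grasp [707.1 120.7 201. ] rad 191.84027558104856 theta 1.4790315055777703 [ 0.3 -4.3 -0.3] 0.09647634395377051
1.539 [ 2.4 11.3 -0. ]
```

View pics/s2.png

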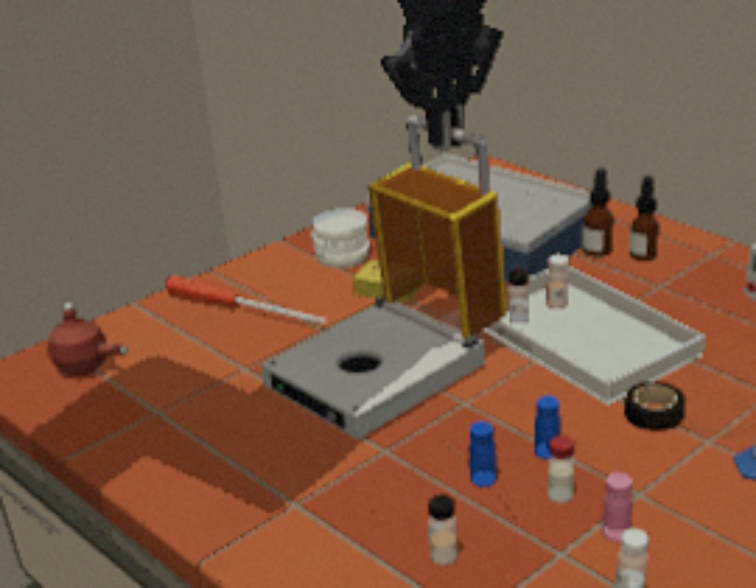

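View pics/t2.png

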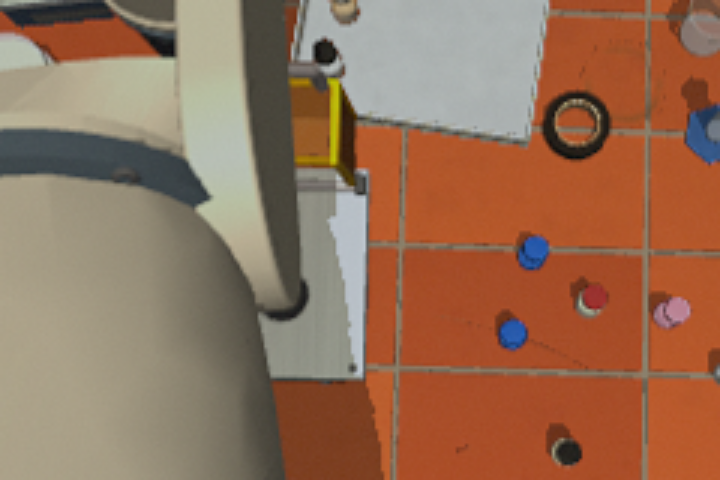

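The guard stands open at about 1.48 rad. The scene crop shows the well at (358,363) and the red vial untouched at (561,470). Releasing and rising.

drive_tool:
  rows: [0,0,0,0,0,0,40,0,0,0,0,0,0,40,0,0,0,0,0,0,40,-30,0,0,0,0,0,40,-70,0,0,0,0,0,40,-70,0,0,0,0,0,40]

```text
clock: 7.35
eef_pos: [708.5, 121.0, 275.4]
tcp_rot: [2.421, 1.565, 0.848]
contact_force: [0.1, 0.4, -0.4]
opening: 0.399
```

```bash
python3 - <<'E'
from h import *
print(onz('scene',(150+(358.5)/2.8,50+363/2.8),30)); s=r.sense(); print(s['eef_pos'],s['contact_force'])
print(cmd((585,-121,200),Rt(1)))
E
```

```text
[580.3 113.9  30. ]
[708.5 121.  275.4] [ 0.1  0.4 -0.4]
[  73.8 -123.2  242.6   -0.1   -0.3   -0.2]
```

drive_tool:
  rows: [0,-50,100,0,0,0,50,0,-80,160,0,0,0,50,20,-100,200,0,0,0,50,60,-123,242.5,0,0,0,50,100,-123,242.5,0,0,0,50,124,-123,242.5,0,0,0,50,124,-123,242.5,0,0,0,50,124,-123,242.5,0,0,0,50]

```text
clock: 8.35
eef_pos: [586.2, -120.4, 150.7]
tcp_rot: [2.286, 1.564, 0.714]
contact_force: [0.4, 0.9, 0.5]
opening: 0.502
```

```bash
python3 - <<'E'
from h import *
PT=pose('wrist'); im=grab_frame('wrist')[:,:,::-1].copy(); s=r.sense(); print(s['eef_pos'])
q=proj('wrist',[(585,-121,54),(585,-121,0)],PT); print(q)
cv2.imwrite('pics/w3.png',im)
i=im.astype(int); m=(i[:,:,2]>90)&(i[:,:,1]<60)&(i[:,:,0]>30)&(i[:,:,1]<i[:,:,0]+12)
n,l,st,c=cv2.connectedComponentsWithStats(m.astype('uint8'))
for k in range(1,n):
    if st[k,4]>60: print(st[k],c[k],onz('wrist',c[k],54,PT))
E
```

```text
[ 586.5 -120.3  151.1]
[[314.9 204.6]
 [314.8 185.3]]
[303 194  25  22 388] [314.9 204.3] [ 585.  -120.7   54. ]
[296 263  21   9  85] [306.4 266. ] [ 577.9 -173.1   54. ]
```

View pics/w3.png

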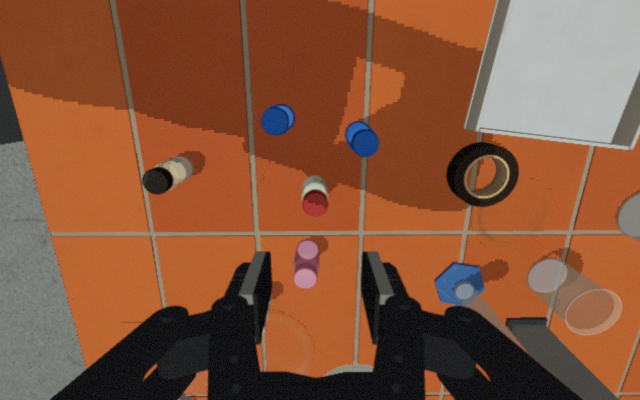

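Close view: the red cap is at (315,204), i.e. (585.0,-120.7), agreeing with the top view. The pink one at (307,265) and the blue ones at (277,120) and (361,140) are clear of the x-axis grip. Descending.

```bash
python3 - <<'E'
from h import *
print(cmd((585,-120.8,12),Rt(1)))
E
```

```text
[139.1  -2.3   1.1  -0.1  -0.2  -0.3]
```

drive_tool:
  rows: [40,-2.3,1,0,-0.2,-0.3,50,80,-2.3,1,0,-0.2,-0.3,50,110,-2.3,1,0,-0.2,-0.3,50,130,-2.3,1,0,-0.2,-0.3,50,139,-2.3,1,0,-0.2,-0.3,50,139,-2.3,1,0,-0.2,-0.3,50,139,-2.3,1,0,-0.2,-0.3,10,139,-2.3,1,0,-0.2,-0.3,10,139,-2.3,1,0,-0.2,-0.3,10,139,-2.3,1,0,-0.2,-0.3,10]
  newtons: 25

```text
clock: 9.65
eef_pos: [585.8, -120.9, 13.3]
tcp_rot: [1.716, 1.568, 0.144]
contact_force: [-1.0, 0.7, 6.5]
opening: 0.255
```

drive_tool:
  rows: [0,0,0,0,0,0,10,0,0,0,0,0,0,10,-30,0,0,0,0,0,10,-70,0,0,0,0,0,10,-100,0,0,0,0,0,10,-100,0,0,0,0,0,10]

```text
clock: 10.4
eef_pos: [587.2, -121.3, 115.7]
tcp_rot: [1.492, 1.564, -0.081]
contact_force: [-0.3, -1.1, -0.9]
opening: 0.247
```

```bash
python3 - <<'E'
from h import *
print(r.sense()['eef_pos'],r.sense()['opening'],cmd((584,20,115),Rt(1)))
cv2.imwrite('pics/w4.png',grab_frame('wrist')[:,:,::-1])
E
```

```text
[ 587.2 -121.3  115.7] 0.2470780672033646 [   0.6   -3.5 -141.3   -0.1    0.    -0.4]
```

View pics/w4.png

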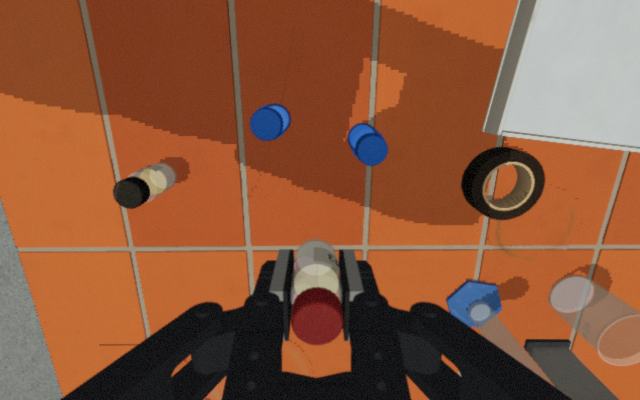

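The vial is held between the pads, with its cap at (317,316). Moving toward the station and looking for the well.

drive_tool:
  rows: [0,-3.5,-40,0,0,0,10,0,-3.5,-90,0,0,0,10,0,-3.5,-141,0,0,0,10,0,-3.5,-141,0,0,0,10,0,-3.5,-141,0,0,0,10]

```text
clock: 11.08
eef_pos: [582.0, 19.9, 112.8]
tcp_rot: [1.421, 1.568, -0.151]
contact_force: [-0.2, 0.3, -0.2]
opening: 0.246
```

```bash
python3 - <<'E'
from h import *
PT=pose('wrist'); s=r.sense(); im=grab_frame('wrist')[:,:,::-1].copy(); print(s['eef_pos'])
import pickle; pickle.dump(PT,open('PT.pkl','wb'))
q=proj('wrist',[(584,120.5,30)],PT); print(q)
cv2.imwrite('pics/w5.png',im)
E
```

```text
[582.   19.9 112.8]
[[320.   57.1]]
```

View pics/w5.png

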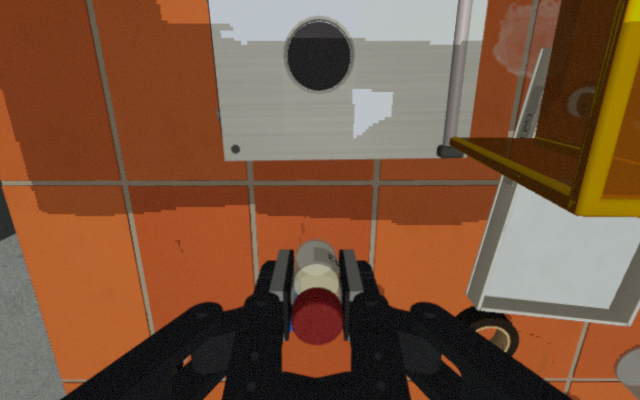

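```bash
python3 - <<'E'
from h import *
import pickle; PT=pickle.load(open('PT.pkl','rb'))
im=cv2.imread('pics/w5.png'); g=cv2.cvtColor(im,6)
m=(g<75).astype('uint8'); m[:, :270]=0; m[:,370:]=0; m[110:]=0
y,x=np.nonzero(m); print(len(x),x.min(),x.max(),y.min(),y.max())
for px,z in [(((x.min()+x.max())/2,(y.min()+y.max())/2),22),((319,56),30)]: print(px,onz('wrist',px,z,PT))
for e in [(284,55),(354,55),(319,17),(319,93)]: print(onz('wrist',e,30,PT))
print(cmd((584,120.5,75),Rt(1)))
E
```

```text
3350 287 349 22 90
(np.float64(318.0), np.float64(56.0)) [582.8 121.8  22. ]
(319, 56) [583.4 121.1  30. ]
[561.7 121.7  30. ]
[605.  121.6  30. ]
[583.3 142.5  30. ]
[583.4  99.3  30. ]
[  38.1    1.5 -101.2   -0.1    0.    -0.2]
```

drive_tool:
  rows: [0,1,-50,0,0,0,10,0,1,-101,0,0,0,10,0,1,-101,0,0,0,10,30,1,-101,0,0,0,10,45,1,-101,0,0,0,10,55,1,-101,0,0,0,10,55,1,-101,0,0,0,10]

```text
clock: 12.0
eef_pos: [583.3, 119.6, 57.5]
tcp_rot: [1.198, 1.569, -0.376]
contact_force: [-0.2, -0.5, -0.2]
opening: 0.254
```

```bash
python3 - <<'E'
from h import *
s=r.sense(); print(s['eef_pos'],s['contact_force'],cmd((583.5,121,35.5),Rt(1)))
cv2.imwrite('pics/w6.png',grab_frame('wrist')[:,:,::-1])
E
```

```text
[583.3 119.6  57.5] [-0.2 -0.5 -0.2] [22.   0.1 -1.5 -0.2  0.  -0.1]
```

View pics/w6.png

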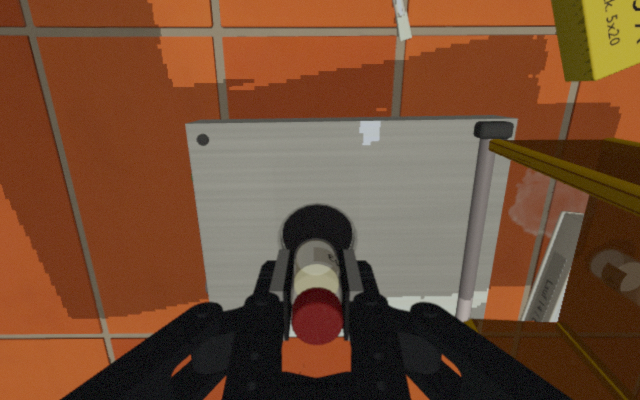

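The vial is over the well (well at (317,235), x aligned). Lowering and releasing.

drive_tool:
  rows: [8,0,-1.5,0,0,0,10,15,0,-1.5,0,0,0,10,20,0,-1.5,0,0,0,10,22,0,-1.5,0,0,0,10,22,0,-1.5,0,0,0,10]

```text
clock: 12.68
eef_pos: [583.7, 121.3, 36.0]
tcp_rot: [1.388, 1.568, -0.186]
contact_force: [0.4, 0.6, -0.1]
opening: 0.251
```

drive_tool:
  rows: [0,0,0,0,0,0,28,0,0,0,0,0,0,33,0,0,0,0,0,0,40,0,0,0,0,0,0,40,-30,0,0,0,0,0,40,-60,0,0,0,0,0,40,-100,0,0,0,0,0,40,-100,0,0,0,0,0,40]

```text
clock: 13.68
eef_pos: [585.6, 121.8, 139.1]
tcp_rot: [1.657, 1.563, 0.084]
contact_force: [0.8, 0.4, -0.4]
opening: 0.403
```

```bash
python3 - <<'E'
from h import *
s=r.sense(); print(s['eef_pos'],s['contact_force'])
PT=pose('wrist'); im=grab_frame('wrist')[:,:,::-1]; cv2.imwrite('pics/w7.png',im)
cv2.imwrite('pics/s7.png',cv2.resize(grab_frame('scene')[50:260,150:420,::-1],None,fx=2.8,fy=2.8))
i=im.astype(int); m=(i[:,:,2]>90)&(i[:,:,1]<60)&(i[:,:,0]>30)&(i[:,:,1]<i[:,:,0]+12)
n,l,st,c=cv2.connectedComponentsWithStats(m.astype('uint8'))
for k in range(1,n):
    if st[k,4]>100: print(st[k],c[k],onz('wrist',c[k],76,PT))
E
```

```text
[585.6 121.8 139.1] [ 0.8  0.4 -0.4]
[300 208  28  25 411] [313.6 220.4] [583.7 121.4  76. ]
```

View pics/w7.png

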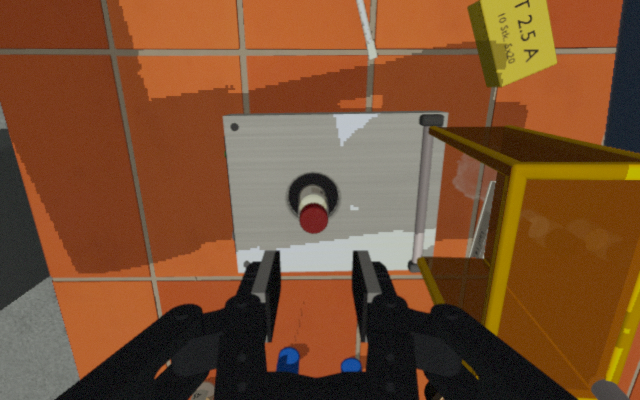

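View pics/s7.png

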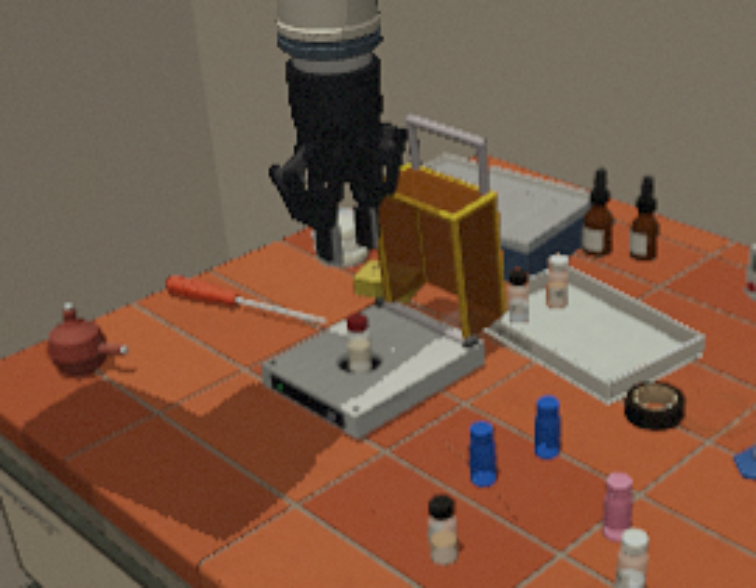

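The red vial stands upright in the well, cap at (314,220), i.e. (583.7,121.4). The guard is still up. Rising and going back to the handle.

drive_tool:
  rows: [-50,0,0,0,0,0,40,-100,0,0,0,0,0,40,-140,0,0,0,0,0,40,-140,0,0,0,0,0,40,-140,50,0,0,0,0,40,-140,100,0,0,0,0,40,-140,122,0,0,0,0,40,-140,122,0,0,0,0,40,-140,122,0,0,0,0,40]

```text
clock: 14.9
eef_pos: [703.6, 121.0, 274.5]
tcp_rot: [-0.421, 1.57, -1.995]
contact_force: [-0.2, -0.4, 0.0]
opening: 0.401
```

```bash
python3 - <<'E'
from h import *
s=r.sense(); print(s['eef_pos'],cmd((707.1,120.7,200),Rt(1)))
PT=pose('wrist'); cv2.imwrite('pics/w8.png',grab_frame('wrist')[:,:,::-1]); print(proj('wrist',[(707.1,120.7,220)],PT))
E
```

```text
[703.6 121.  274.5] [74.5  3.5  0.3 -0.1  0.   0. ]
[[322.9 225.3]]
```

View pics/w8.png

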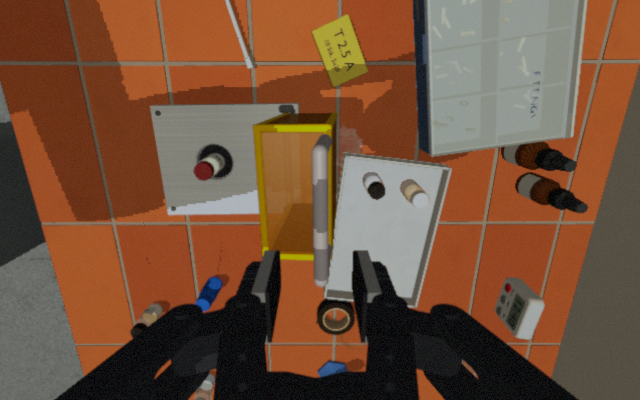

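The bar is at column 322 and I predicted 323, so it is in place. Descending and pinching.

drive_tool:
  rows: [30,3,0,0,0,0,40,55,3,0,0,0,0,40,70,3,0,0,0,0,40,74,3,0,0,0,0,40,74,3,0,0,0,0,0,74,3,0,0,0,0,0,74,3,0,0,0,0,0,74,3,0,0,0,0,0,74,3,0,0,0,0,0]
  newtons: 40

```text
clock: 16.08
eef_pos: [707.4, 121.2, 202.2]
tcp_rot: [1.421, 1.568, -0.152]
contact_force: [1.0, 0.2, 5.5]
opening: 0.098
```

```bash
python3 arc.py -0.06 10 191.5
```

```text
grasp [707.4 121.2 202.2] rad 193.0316545861177 theta 1.4796115202190818 [1.  0.2 5.5] 0.09807254111494236
1.42 [ -0.5 -11.6   0. ]
1.36 [ -1.8 -23.    0.1]
1.3 [ -2.4 -34.5   0.1]
1.24 [ -2.3 -46.    0.1]
1.18 [ -1.5 -57.5   0.1]
1.12 [ -0.1 -68.9   0.2]
1.06 [  2.1 -80.1   0.2]
1.0 [  4.9 -91.3   0.2]
0.94 [   8.4 -102.2    0.2]
0.88 [  12.5 -113.     0.2]
```

drive_tool:
  rows: [0,-11.6,0.2,0,0,0,0,-1.5,-23,0.4,0,0,0,0,-2.4,-34.5,0.6,0,0,0,0,-2.3,-46,0.8,0,0,0,0,-1.5,-57.5,1,0,0,0,0,0,-68.9,1.3,0,0,0,0,2.1,-80.1,1.6,0,0,0,0,4.9,-91.3,1.8,0,0,0,0]

```text
clock: 17.08
eef_pos: [615.3, 119.9, 196.8]
tcp_rot: [1.62, 1.569, 0.047]
contact_force: [2.0, 3.3, -1.0]
opening: 0.101
```

```bash
python3 arc.py -0.06 8 191
```

```text
grasp [615.3 119.9 196.8] rad 191.4779555040039 theta 0.9948203052253753 [ 2.   3.3 -1. ] 0.10052190578920749
0.935 [  4.  -10.8   0. ]
0.875 [  8.1 -21.4   0. ]
0.815 [ 12.9 -31.8   0.1]
0.755 [ 18.4 -41.9   0.1]
0.695 [ 24.4 -51.7   0.1]
0.635 [ 31.  -61.1   0.1]
0.575 [ 38.1 -70.    0.2]
0.515 [ 45.8 -78.6   0.2]
```

drive_tool:
  rows: [4,-10.8,0,0,0,0,0,8.1,-21.4,0,0,0,0,0,12.9,-31.8,0.1,0,0,0,0,18.4,-41.9,0.1,0,0,0,0,24.4,-51.7,0.2,0,0,0,0,31,-61.1,0.2,0,0,0,0,38.1,-70,0.3,0,0,0,0,45.8,-78.6,0.3,0,0,0,0]

```text
clock: 18.08
eef_pos: [536.3, 119.3, 150.2]
tcp_rot: [1.331, 1.568, -0.242]
contact_force: [3.6, -4.7, -2.0]
opening: 0.096
```

```bash
python3 arc.py -0.06 9 189.5
```

```text
grasp [536.3 119.3 150.2] rad 190.875855192958 theta 0.5104597976068137 [ 3.6 -4.7 -2. ] 0.09579423890637877
0.45 [ 9.1 -7.   0. ]
0.39 [ 17.7 -14.4   0. ]
0.33 [ 26.7 -21.4   0. ]
0.27 [ 36.1 -27.7   0. ]
0.21 [ 45.9 -33.5   0. ]
0.15 [ 56.  -38.7   0. ]
0.09 [ 66.5 -43.3   0. ]
0.03 [ 77.1 -47.2   0.1]
-0.03 [ 88.  -50.5   0.1]
```

drive_tool:
  rows: [9.1,-7,0.3,0,0,0,0,17.7,-14.4,0.6,0,0,0,0,26.7,-21.4,0.8,0,0,0,0,36.1,-27.7,0.8,0,0,0,0,45.9,-33.5,0.8,0,0,0,0,56,-38.7,0.8,0,0,0,0,66.5,-43.3,0.8,0,0,0,0,72,-45.5,0.8,0,0,0,0]

```text
clock: 19.08
eef_pos: [491.4, 118.7, 77.5]
tcp_rot: [1.455, 1.567, -0.118]
contact_force: [1.9, 1.9, -0.2]
opening: 0.097
```

```bash
python3 arc.py -0.02 6 188
```

```text
grasp [491.4 118.7  77.5] rad 188.9048267451222 theta 0.0567830701805222 [ 1.9  1.9 -0.2] 0.096934455296897
0.037 [ 3.9 -0.4 -0. ]
0.017 [ 7.4 -1.6 -0. ]
-0.003 [11.  -2.7  0. ]
-0.023 [14.6 -3.8  0. ]
-0.043 [18.3 -4.7  0. ]
-0.063 [21.9 -5.6  0. ]
```

drive_tool:
  rows: [4,-1,0,0,0,0,0,7.5,-1.8,0,0,0,0,0,10,-2.5,0,0,0,0,0,10,-2.5,0,0,0,0,0]

```text
clock: 19.58
eef_pos: [489.1, 118.7, 69.4]
tcp_rot: [1.461, 1.567, -0.112]
contact_force: [-6.4, -1.2, 30.2]
opening: 0.101
```

```bash
python3 arc.py -0.02 3; python3 - <<'E'
from h import *
print(r.sense()['contact_force'])
E
```

```text
grasp [489.1 118.7  69.4] rad 188.53104433836756 theta 0.012338210236502278 [-6.4 -1.2 30.2] 0.10123403542311564
-0.008 [ 3.6 -1.1  0. ]
-0.028 [ 7.2 -2.1  0. ]
-0.048 [10.9 -3.1  0. ]
[-6.4 -1.2 30.2]
```

Contact force is 30 N upward at about 0.01 rad, so the hood is seated on the base. Releasing and retreating.

drive_tool:
  rows: [-1,0,0,0,0,0,35,-1,0,0,0,0,0,35,-1,0,0,0,0,0,35,-1,0,0,0,0,0,35,-30,0,0,0,0,0,35,-70,0,0,0,0,0,35,-120,0,0,0,0,0,35,-120,0,0,0,0,0,35]

```text
clock: 20.58
eef_pos: [490.9, 119.3, 192.8]
tcp_rot: [1.684, 1.561, 0.112]
contact_force: [0.1, 1.1, 0.9]
opening: 0.352
```

drive_tool:
  rows: [0,-50,60,0,0,0,35,0,-80,120,0,0,0,35,0,-80,180,0,0,0,35,0,-80,220,0,0,0,35,0,-80,220,0,0,0,35,0,-80,220,0,0,0,35]

```text
clock: 21.32
eef_pos: [409.9, -100.4, 190.9]
tcp_rot: [1.783, 1.562, 0.209]
contact_force: [-0.7, 0.1, 0.2]
opening: 0.353
```

```bash
python3 - <<'E'
from h import *
print(r.sense()['eef_pos'],r.sense()['contact_force'],r.sense()['clock'])
a=cv2.resize(grab_frame('scene')[100:260,170:390,::-1],None,fx=3.4,fy=3.4); cv2.imwrite('pics/s9.png',a)
cv2.imwrite('pics/t9.png',cv2.resize(grab_frame('top')[140:260,200:420,::-1],(770,420),interpolation=2))
E
```

```text
[ 409.9 -100.4  190.9] [-0.7  0.1  0.2] 21.325
```

View pics/s9.png

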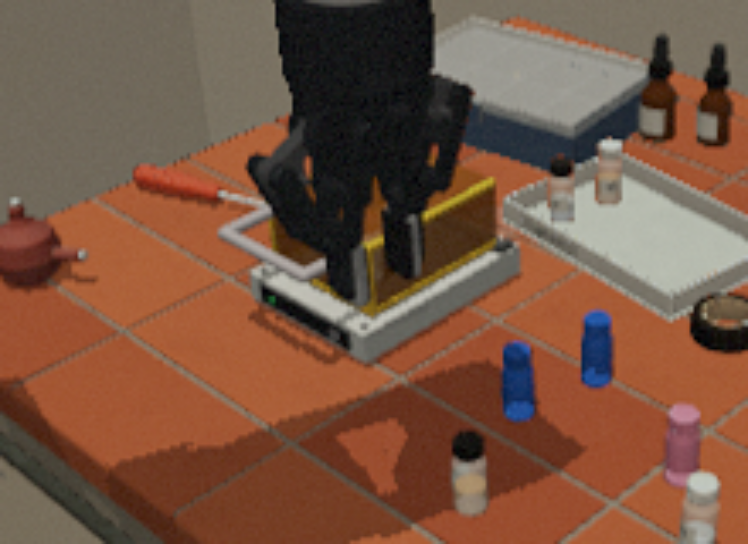

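View pics/t9.png

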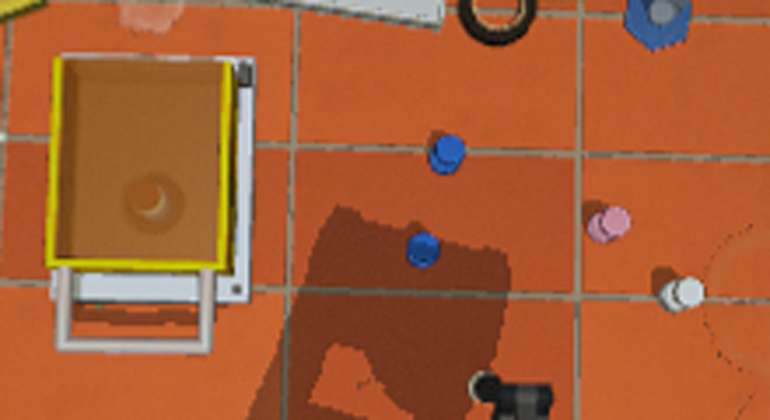

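The top view shows the vial standing in the well at (148,197) under the closed hood. The bystanders are where they were. I'll move the hand out of the scene camera's line and check the guard angle once.

drive_tool:
  rows: [-60,0,60,0,0,0,35,-60,-30,120,0,0,0,35,-60,-60,180,0,0,0,35,-60,-60,240,0,0,0,35,-60,-60,240,0,0,0,35,-60,-60,240,0,0,0,35]

```text
clock: 22.18
eef_pos: [349.8, -339.3, 249.7]
tcp_rot: [1.869, 1.562, 0.297]
contact_force: [-0.4, 0.1, -0.5]
opening: 0.351
```

```bash
python3 - <<'E'
from h import *
s=grab_frame('scene')[:,:,::-1].copy(); t=grab_frame('top')[:,:,::-1].copy()
def pts(th):
    out=[]
    for lx,y,lz in [(-180,-44,54),(-180,44,54),(-132,-55,58),(-132,55,58)]:
        out.append((669+lx*np.cos(th)+lz*np.sin(th),120.8+y,32-lx*np.sin(th)+lz*np.cos(th)))
    return out
for th in (0,.05,.1):
    print(th,'scene',proj('scene',pts(th)).ravel(),'top',proj('top',pts(th)).ravel())
a=cv2.resize(s[130:220,230:350],None,fx=6,fy=6); cv2.imwrite('pics/s10.png',a)
cv2.imwrite('pics/t10.png',cv2.resize(t[140:250,200:320],None,fx=5,fy=5)); print(r.sense()['contact_force'],r.sense()['qvel'])
E
```

```text
0 scene [257.6 180.6 234.7 167.8 276.1 172.7 247.2 157.7] top [257.7 238.5 216.9 237.5 263.5 216.4 212.5 215.1]
0.05 scene [258.2 176.8 235.2 164.1 276.8 169.9 247.8 155. ] top [257.3 237.1 216.  236.1 263.2 214.8 211.9 213.5]
0.1 scene [259.  173.  235.9 160.5 277.7 167.  248.6 152.3] top [256.9 235.5 215.2 234.5 263.  213.  211.3 211.7]
[0.  0.2 0.2] [ 0. -0.  0. -0.  0. -0.]
```

View pics/s10.png

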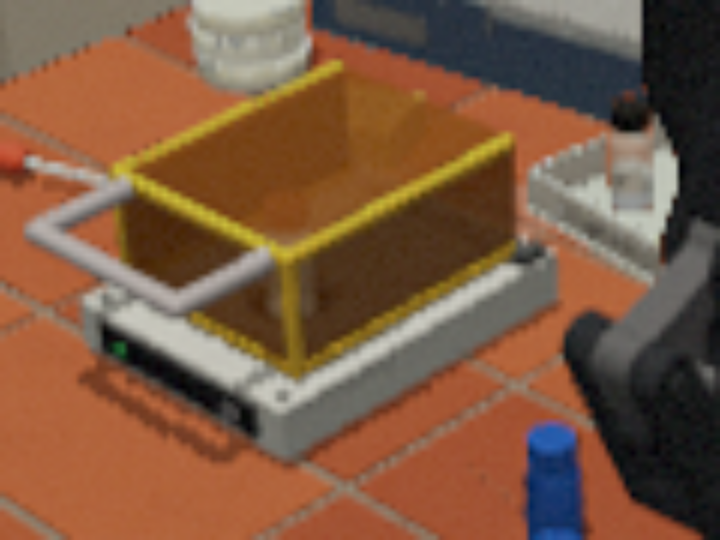

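View pics/t10.png

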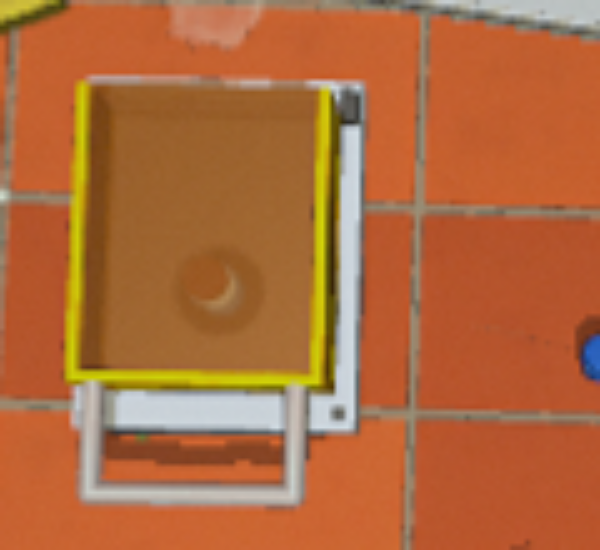

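The hood sits flush on the base. The handle corner in the scene view is at (260,180), against a predicted (258,180.6) at 0 rad and 176.8 at 0.05 rad. The vial stands upright inside. Handing in.

```bash
python3 -c "
from rig import sign_off
print(sign_off())"
```

```text
the job is handed in; nothing more can be done
None
```

I lifted the guard by its handle to about 1.48 rad and stood the red-capped vial in the well. I then lowered the guard until it sat on the base, moved the arm clear and handed the job in at about 22 s. The hand-in gave no verdict.

- **Vial:** before closing, the wrist camera put its cap within 1 mm of the measured well centre. After closing, it still showed upright in the well through the hood in both fixed views.
- **Guard:** it reads about 0 to 0.02 rad, from the handle's pixel position and from the hood pressing up on the hand with 30 N at about 0.01 rad. The top and scene cameras agree that it is closed.
- **Bystanders:** the white and black vials looked unmoved in the last picture of them, just after closing. The hand partly covered the black vial in the top view. I did not check them again after the final retreat, which stayed well above them.
- **Robot:** contact force was about zero at the end, with nothing touched.
- **Disagreements:**
  - Swinging the handle gave an effective radius of 189–192 mm, against 187.9 mm from the dimensions given. It put up to about 19 N on the hand during the first part of the lift, and I adjusted the path for it.
  - The scene camera's single reading of the well was about 7 mm off from the top and wrist cameras. I used the latter two.

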